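Clear a dropped cell adapter from behind the sampler guard and reset

ROBOT

A 6-joint arm with a two-finger parallel gripper is mounted at the origin on the work surface. World frame = base frame: x ahead of the robot, y to its left, z up, the work surface at z = 0. Lengths are in m, angles in rad, forces in N, time in s.
With the tool pointing down it reaches from about 0.3 to 0.85 m from the base axis. Payload 4.2 kg.
Tool frame: the origin (TCP) lies at the very end of the fingers, on their centre line; the grasp point (between the pads) lies 19 mm behind it (arm.pinch_z is the distance from the TCP to the grasp point, in m); z points along the fingers, x is the direction in which the jaws open and shut, and the axes are right-handed (so a half turn about z gives the same grasp; the last joint's range is limited). The gripper opens to 91 mm and grips with 3 to 60 N. Pads are 32 mm wide; open, the fingers measure 118 mm over their backs; the gripper's body (76 mm by 178 mm) begins 60 mm behind the grasp point.
Start: joints at [1.124, 0.32, 1.565, -0, 1.257, -0.02], TCP at [0.238, 0.523, 0.214] pointing down, gripper open.
Joint ranges: [-3.11, 3.11], [-0.84, 2.01], [0.21, 2.61], [-1.34, 4.49], [0.05, 2.63], [-2.56, 2.56]. Speed limits (rad/s): [2.57, 2.57, 3.14, 3.14, 3.14, 3.14].

INTERFACE

Orientations are given as a unit quaternion [w, x, y, z].
In Python, from cell import arm gives the robot as it stands. The module is installed in compiled form; this text tells all that it offers.
- The arm moves only by the tool servo_tool, never from a script. Its argument "targets" is a list of rows, each a list of 3 entries, a list of its own where there are three numbers: the shift along the world's x, y, z scaled (see below), then the turn, a rotation vector about the world's x, y, z scaled (see below), then the opening, from -1 (shut) to 1 (fully open), so that 0 is half open. A call has 1 to 20 rows; each row shifts and turns the pose as measured when the row begins; what a row does not reach is not made up. The controller multiplies each number of a shift by 2.5 cm and each number of a turn by 0.12 rad. A row lasts 1/12 s, in which the tool goes at most 41.7 mm and 7.16 degrees, less where a joint would pass 70% of its speed; a pose out of reach is approached as far as the arm can. A call with a number of a shift or a turn outside -1 to 1 is refused whole. A call with a gripper value outside its range is refused whole. The fingers move at their own pace and stop on an object; "newtons" is the grip in N (left out, the last holds). Time passes only in rows, so rows that do not move let the fingers close. It gives the time, the measured TCP pose, the force and the opening at its end, in the units of the state.
- arm.observe(): the state, without advancing time (a new reading comes with each control period).
- arm.snapshot(name): name is "scene" or "top" or "wrist"; returns a dict with "img" (400x640x3 uint8, blue, green, red), "fovy" (degrees; the focal length in pixels is half the picture's height over the tangent of half this angle, whatever the lens; pixels are square), "cx", "cy" (the principal point, pixels), "R" (3x3) and "t" (3): a world point X has camera coordinates R X + t. Camera axes: x right, y down, z forward; pixel columns grow to the right and rows downward; lengths in m; the calibration is good to about 2 mm. The wrist camera is an equidistant fisheye: a pixel r from the principal point sees the ray r / f radians off the axis. A picture is of the moment at which its call begins. There is no depth.
- arm.finish_job(): hands the job in, once; it reports no verdict.
Trained networks look in a picture, given as the dict that the camera call returned (one of the last four; its "shot" number tells which), for a name from the list of things; names that differ only in an ending like _2 or _b are one class to them, and where a whole thing is asked for, a point or a joint stands for the part that bears it (a point fixed in the world has none). Each returns a list of dicts, best first, with "confidence" (0 to 1); they miss things now and then, are a little off and sometimes report something else, mostly with a low value. They report only what shows in the picture. A call takes as long as a camera call.
- arm.spot_in(picture, thing): "bbox" ([left, top, right, bottom] in pixels, round what is visible of it).
- arm.pinpoint(picture, thing): "xy" ([column, row] in pixels: a listed point, or the origin of a listed thing).
The state is a dict: "time": time; "joint_pos": joint angles; "dq": joint speeds; "joint_efforts": joint torques, N m; "eef_pos": TCP position; "ee_rot": TCP orientation; "ft_force": force on the tool from outside, world axes, zero at the start; "moment": the same for the moment, N m; "finger_gap": finger opening in m.
Only numpy, scipy, OpenCV 4.12 (cv2) and the standard library are available. Lean on these libraries where they do the work, as an engineer would, in place of code of your own. Each camera call takes 0.05 s, during which the arm holds its last target. There are 200 camera calls.

TASK

An orange cell adapter has fallen behind the white wire guard of the sample changer: draw it out from under the guard with the blue-handled hook, without reaching in with the gripper, and set it upright (bore up) in the white accessory tray. Lay the hook back in its rest, then, once both are put away, push the red reset slide all the way to its end and let it spring back. Do not knock the guard, and leave everything else on the bench as it is.

Things in the scene. Friction and masses are not known exactly. Their poses are not given: they have to be found in the camera images.
- guard: Fixed white wire guard. Origin on the bench under the middle of its upright front; x points through it, away from the robot, y along it. Posts at y = +-168 mm (12 mm thick, feet 36 x 30 x 4). Open underneath up to z = 65 mm, then upright wires 28 mm apart to z = 120, leaning back to x = 90, z = 210. The changer's upright front is at x = 85: a channel on bare bench.
- changer: Fixed sample changer, dark blue base 300 x 320 mm, 105 mm high, with a white turntable of capped vials (top 240 mm). Origin on the bench under the middle of its front face; x away from the robot.
- adapter: Loose orange cell adapter, square block 34 x 34 mm, 20 high, about 60 g, with a 17 mm round bore from top to bottom. Origin at the centre of its underside, z along the bore. It stands on the bench behind the guard, so near the changer that the hook cannot pass behind it: draw it by its bore.
- hook: Loose hooked rod, 150 g. Origin on its axis at the place to grip; x to the toe, z up. Blue handle 18 x 18 mm, x = -115 to 25; steel shaft 8 mm thick to x = 130, where it turns down: toe 8 mm thick, round tip 26 mm below the axis. The shaft is loose in the worn handle: as it is carried the toe wanders up to 9 mm to either side. Lies level, toe down. Over about 5 N on the toe can tip it in the grip.
- hook_rest: Fixed white rest, base 130 x 70 mm; origin on the bench under its middle, x along the lying hook towards the toe. Two plates 6 mm thick: at x = -45 (notch 22 mm wide at its bottom, for the handle) and x = 45 (12 mm, for the shaft), widening to 50 or more at the top, 80 mm up. Hook home: its origin 55 mm above the rest's. The fingers pass between the plates.
- tray: Fixed white accessory tray, open on top, 100 (x) x 160 (y) mm outside, walls 4 mm thick and 14 mm high, floor 4 mm thick. Origin at the centre of its underside.
- grey_adapter: Loose grey adapter of the same shape and size as the orange one, standing in one half of the tray; leave it there. Origin at the centre of its underside.
- reset_slide (a joint): Red spring-return slide on the grey reset box at the left end of the guard, in m: 0 at rest, 0.025 at its end stop. The spring pushes back with about 5 N at rest and 12 N at the end.
- reset_tab (a point): Middle of the top of the slide's red upright tab: 18 mm wide, 10 mm thick in the direction of travel, its top 68 mm above the bench, the lowest 4 mm a wider shoe. The grey box under it (50 x 90 mm) is 35 to 41 mm high. Axes as the guard's; it slides along -y, towards the guard.
- amber_bottle: Bystander: amber bottle, 64 mm across, 130 mm high; origin at the centre of its underside.
- white_bottle: Bystander: white bottle with red cap, 60 mm across, 140 mm high; origin at the centre of its underside.
- cap_jar: Bystander: clear jar with blue lid, 70 mm across, 80 mm high; origin at the centre of its underside.
- beaker: Bystander: glass beaker, 70 mm across, 90 mm high; origin at the centre of its underside.
- vial_rack: Bystander: white wire rack of capped vials, 75 x 210 mm, 110 mm high; origin at the centre of its underside.

How it is judged:
On the way, in this order (a step that is already met when the one before it is completed fails the run):
1. the orange adapter is drawn out in front of the guard, untouched by the gripper (its middle at least 20 mm in front of the wires) (x of adapter in the frame of guard below -0.02 m and contact force between the fingers and adapter below 0.1 N), for 0.1 s.
2. the adapter stands released in the tray and the hook lies released in its rest (x of adapter in the frame of tray between -0.045 and 0.045 m and y of adapter in the frame of tray between -0.075 and 0.075 m and z of adapter in the frame of tray between 0 and 0.009 m and angle between adapter's own z axis and vertical below 0.15 rad and x of hook in the frame of hook_rest between -0.025 and 0.025 m and y of hook in the frame of hook_rest between -0.008 and 0.008 m and z of hook in the frame of hook_rest between 0.048 and 0.062 m and angle between the x axis of hook and the x axis of hook_rest, either way round below 0.12 rad and angle between hook's own z axis and vertical below 0.35 rad and contact force between the fingers and adapter below 0.1 N and contact force between the fingers and hook below 0.1 N), for 0.1 s.
3. with both put away, the reset slide is pushed to its end (within 2 mm) (x of adapter in the frame of tray between -0.045 and 0.045 m and y of adapter in the frame of tray between -0.075 and 0.075 m and z of adapter in the frame of tray between 0 and 0.009 m and angle between adapter's own z axis and vertical below 0.15 rad and x of hook in the frame of hook_rest between -0.025 and 0.025 m and y of hook in the frame of hook_rest between -0.008 and 0.008 m and z of hook in the frame of hook_rest between 0.048 and 0.062 m and angle between the x axis of hook and the x axis of hook_rest, either way round below 0.12 rad and angle between hook's own z axis and vertical below 0.35 rad and value of joint reset_slide above 0.023 m), for 0.05 s.
At the end, for the whole second after the job is handed in: The adapter stands upright (0.15 rad), at rest and released, on the tray floor; the hook lies released in both notches of its rest, toe down, within 25 mm along and 8 mm across of home; the reset slide, pushed to its end after both were put away, is back within 3 mm of rest (all of step 2 and value of joint reset_slide below 0.003 m and linear speed of each of adapter, hook below 0.02 m/s); the robot touches nothing.
It fails at once if the gripper or arm touches the adapter while it is still behind or under the guard (x of adapter in the frame of guard above -0.02 m and contact force between any of the arm, the fingers and adapter above 0.3 N).
It fails at once if the guard is struck or loaded by more than 20 N (contact force between guard and anything else above 20 N).
It fails at once if a bystander is moved by more than 30 mm (distance of any of amber_bottle, white_bottle, cap_jar, beaker, vial_rack from where it was at the start of the episode above 0.03 m).
It fails at once if the grey adapter is moved by more than 20 mm (distance of grey_adapter from where it was at the start of the episode above 0.02 m).
It also fails if it takes over 64 s, if anything falls off the work surface, if the arm or the gripper's body presses on something with over 40 N, if the wrist force passes 120 N, or if a joint passes its speed limit or range.

## Working session

There is one attempt and no reset: what is moved stays moved. The work goes in short steps, Python scripts to look and compute and a tool call to move; the robot and the scene stay as the last step left them, time stands still between calls to the robot, and variables do not carry over. Pictures are saved under pics/ and viewed, about 8 in all and at most 12, crops included, and the job is handed in when it is done.

Besides the shell and the picture viewer there is one more tool, called after ">>>" as name(argument=value, ...) on one line, values as JSON. servo_tool: Moves the arm, as the interface text tells. Shifts and turns lie within -1 to 1; 1 stands for 2.5 cm of shift or 0.12 rad of turn. Its arguments: {"type":"object","properties":{"targets":{"type":"array"},"newtons":{"type":"number"}},"required":["targets"]}

```bash
mkdir -p pics; cat > h.py <<'E'
import numpy as np, cv2
from cell import arm
def snap(n,save=None):
    p=arm.snapshot(n)
    if save: cv2.imwrite('pics/'+save+'.png',p['img'])
    return p
def ray(p,uv):
    f=200/np.tan(np.radians(p['fovy'])/2); d=np.array([uv[0]-p['cx'],uv[1]-p['cy']])/f
    if p.get('fish'):
        r=np.hypot(*d); v=np.array([*(d/max(r,1e-9)*np.sin(r)),np.cos(r)])
    else: v=np.array([*d,1.])
    R=np.array(p['R']);t=np.array(p['t']); return -R.T@t, R.T@v
def atz(p,uv,z):
    c,v=ray(p,uv); return c+v*(z-c[2])/v[2]
def proj(p,X):
    f=200/np.tan(np.radians(p['fovy'])/2); c=np.array(p['R'])@np.array(X)+np.array(p['t'])
    if p.get('fish'):
        r=np.hypot(c[0],c[1]); th=np.arctan2(r,c[2]); return np.array([p['cx'],p['cy']])+f*th*c[:2]/r
    return np.array([p['cx'],p['cy']])+f*c[:2]/c[2]
E
python3 - <<'E'
from h import *
o=arm.observe(); print({k:np.round(v,3) for k,v in o.items()}, arm.pinch_z)
H=dict(guard=0,changer=0,adapter=0,hook=.055,hook_rest=0,tray=0,grey_adapter=0.004,reset_tab=.068,amber_bottle=0,white_bottle=0,cap_jar=0,beaker=0,vial_rack=0)
for n in ('scene','top'):
    p=snap(n,n+'0'); c,_=ray(p,(0,0)); print(n,p['fovy'],np.round(c,3))
    for k,z in H.items():
        q=arm.pinpoint(p,k)[:2]; b=arm.spot_in(p,k)[:1]
        print(k,[(np.round(a['xy']),round(a['confidence'],2),np.round(atz(p,a['xy'],z),3)) for a in q],[np.round(x['bbox']) for x in b])
p=snap('wrist','wrist0')
E
```

```text
{'time': np.float64(0.0), 'joint_pos': array([ 1.124,  0.32 ,  1.566, -0.   ,  1.257, -0.02 ]), 'dq': array([ 0.002,  0.   , -0.001,  0.001, -0.002, -0.001]), 'joint_efforts': array([-1.0000e-03, -4.1246e+01, -2.3197e+01,  7.3000e-02,  4.6000e-02,
       -0.0000e+00]), 'eef_pos': array([0.238, 0.523, 0.213]), 'ee_rot': array([ 0.   ,  0.841,  0.541, -0.001]), 'ft_force': array([-0.051,  0.748,  0.553]), 'moment': array([-0.025, -0.019,  0.002]), 'finger_gap': np.float64(0.092)} 0.0188
scene 51.426700760308066 [1.183 0.532 1.203]
guard [(array([317., 217.]), 0.57, array([ 0.603, -0.036,  0.   ]))] [array([255., 167., 354., 255.])]
changer [] [array([189., 193., 331., 326.])]
adapter [(array([301., 225.]), 0.52, array([ 0.663, -0.054,  0.   ]))] []
hook [(array([302., 153.]), 0.81, array([ 0.453, -0.248,  0.055])), (array([299., 227.]), 0.44, array([ 0.697, -0.028,  0.055]))] [array([269., 144., 330., 160.])]
hook_rest [(array([301., 158.]), 0.82, array([ 0.443, -0.268,  0.   ]))] [array([283., 143., 319., 166.])]
tray [(array([438., 239.]), 0.66, array([0.398, 0.33 , 0.   ]))] [array(
[... 1720 characters left out ...]
(array([484., 235.]), 0.96, array([ 0.476, -0.57 ,  0.   ]))] [array([262.,  39., 373., 161.])]
white_bottle [(array([472., 206.]), 0.75, array([ 0.565, -0.535,  0.   ]))] [array([466., 194., 495., 214.])]
cap_jar [(array([162., 203.]), 0.93, array([0.56 , 0.435, 0.   ])), (array([321., 170.]), 0.29, array([ 0.672, -0.061,  0.   ]))] [array([142., 194., 172., 215.])]
beaker [(array([139., 235.]), 0.57, array([0.458, 0.5  , 0.   ])), (array([385., 240.]), 0.5, array([ 0.454, -0.262,  0.   ]))] [array([260.,  39., 371., 163.])]
vial_rack [(array([436., 171.]), 0.59, array([ 0.673, -0.424,  0.   ])), (array([485., 235.]), 0.43, array([ 0.476, -0.573,  0.   ]))] [array([422., 129., 459., 204.])]
```

```bash
sed -i "s/    p=arm.snapshot(n)/    p=arm.snapshot(n); p['fish']=n=='wrist'/" h.py; python3 - <<'E'
import cv2,numpy as np
t=cv2.imread('pics/top0.png')[130:285,220:420]; s=cv2.imread('pics/scene0.png')[140:265,245:405]
a=cv2.resize(t,(774,600),interpolation=cv2.INTER_CUBIC)
cv2.imwrite('pics/c1.png',a)
b=cv2.resize(s,(768,600),interpolation=cv2.INTER_CUBIC); cv2.imwrite('pics/c2.png',b)
E
```

```text
(no output)
```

View pics/c1.png

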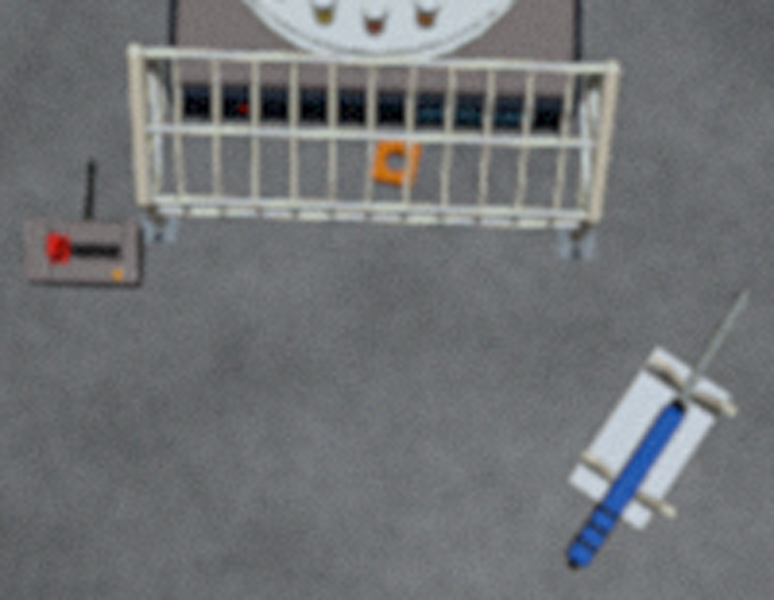

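```bash
python3 - <<'E'
from h import *
p=snap('top')
P=lambda u,v,z:np.round(atz(p,(220+u/3.87,130+v/3.87),z),4)
print('adapter',P(396,162,.02),'feet',P(160,228,.004),P(577,240,.004))
print('toe',P(745,292,.055),'hend',P(577,562,.055),'handle/shaft',P(680,402,.055))
print('rest corners',[P(*c,0) for c in ((655,348),(737,408),(640,528),(570,480))])
print('tab',P(57,247,.068),'box',[P(*c,.038) for c in ((28,218),(140,222),(138,284),(28,280))])
q=[P(146,128,.0) ,P(590,145,.0)]
print('changer base front', P(185,118,.0),P(560,128,.0))
E
```

```text
adapter [ 0.6621 -0.0663  0.02  ] feet [0.6081 0.1232 0.004 ] [ 0.6034 -0.2134  0.004 ]
toe [ 0.5574 -0.3382  0.055 ] hend [ 0.3475 -0.2083  0.055 ] handle/shaft [ 0.4712 -0.2874  0.055 ]
rest corners [array([ 0.5174, -0.2767,  0.    ]), array([ 0.4702, -0.3422,  0.    ]), array([ 0.3736, -0.2645,  0.    ]), array([ 0.4108, -0.2088,  0.    ])]
tab [0.5827 0.1956 0.068 ] box [array([0.6095, 0.2241, 0.038 ]), array([0.6077, 0.1355, 0.038 ]), array([0.5584, 0.1357, 0.038 ]), array([0.5602, 0.2224, 0.038 ])]
changer base front [0.6995 0.1057 0.    ] [ 0.6958 -0.1997  0.    ]
```

View pics/wrist0.png

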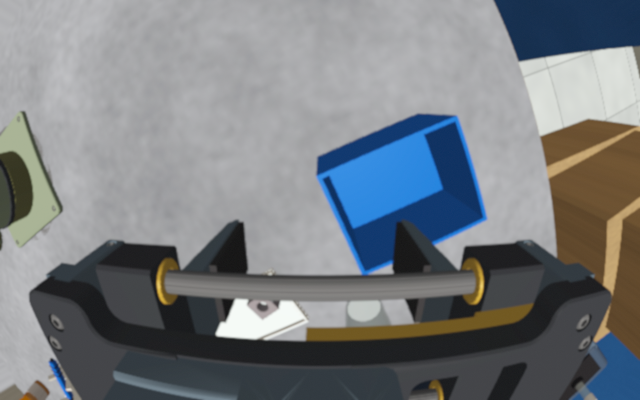

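```bash
python3 - <<'E'
from h import *
p=snap('wrist'); c,_=ray(p,(0,0)); R=np.array(p['R']); print(np.round(c-arm.observe()['eef_pos'],3),np.round(R,3),p['fovy'],p['cx'],p['cy'])
E
```

```text
[-0.073  0.034  0.17 ] [[ 0.415  0.91   0.001]
 [ 0.873 -0.399  0.282]
 [ 0.257 -0.117 -0.959]] 65.70646984690485 319.6828783506633 199.63473557453477
```

>>> servo_tool(targets=[[[0.26, -1, 0], [0, 0, 0], 1], [[0.26, -1, 0], [0, 0, 0], 1], [[0.26, -1, 0], [0, 0, 0], 1], [[0.26, -1, 0], [0, 0, 0], 1], [[0.26, -1, 0], [0, 0, 0], 1], [[0.26, -1, 0], [0, 0, 0], 1], [[0.26, -1, 0], [0, 0, 0], 1], [[0.26, -1, 0], [0, 0, 0], 1], [[0.26, -1, 0], [0, 0, 0], 1], [[0.26, -1, 0], [0, 0, 0], 1], [[0.26, -1, 0], [0, 0, 0], 1], [[0.26, -1, 0], [0, 0, 0], 1]])

```text
time: 3.85
eef_pos: [0.3164, 0.2154, 0.2137]
ee_rot: [-0.001, 0.838, 0.545, 0.002]
ft_force: [0.8, 0.4, 0.4]
finger_gap: 0.0911
```

>>> servo_tool(targets=[[[0.26, -0.95, 0], [0, 0, -1], 1], [[0.26, -0.95, 0], [0, 0, -1], 1], [[0.26, -0.95, 0], [0, 0, -1], 1], [[0.26, -0.95, 0], [0, 0, -1], 1], [[0.26, -0.95, 0], [0, 0, -1], 1], [[0.26, -0.95, 0], [0, 0, -1], 1], [[0.26, -0.95, 0], [0, 0, -1], 1], [[0.26, -0.95, 0], [0, 0, -1], 1], [[0.26, -0.95, 0], [0, 0, -1], 1], [[0.26, -0.95, 0], [0, 0, -1], 1], [[0.26, -0.95, 0], [0, 0, -1], 1], [[0.26, -0.95, 0], [0, 0, -1], 1], [[0.26, -0.95, 0], [0, 0, -1], 1], [[0.26, -0.95, 0], [0, 0, -1], 1], [[0.26, -0.95, 0], [0, 0, -1], 1], [[0.26, -0.95, 0], [0, 0, -1], 1], [[0.26, -0.95, 0], [0, 0, -1], 1], [[0.26, -0.95, 0], [0, 0, -1], 1], [[0.26, -0.95, 0], [0, 0, -1], 1], [[0.26, -0.95, 0], [0, 0, -1], 1]])

```text
time: 5.52
eef_pos: [0.4486, -0.2857, 0.2178]
ee_rot: [0.005, 0.782, -0.623, 0.006]
ft_force: [0.5, 0.6, -1.1]
finger_gap: 0.0912
```

>>> servo_tool(targets=[[[0, 0, 0], [0, 0, -1], 1], [[0, 0, 0], [0, 0, -1], 1], [[0, 0, 0], [0, 0, -1], 1], [[0, 0, 0], [0, 0, -1], 1], [[0, 0, 0], [0, 0, -1], 1], [[0, 0, 0], [0, 0, -1], 1], [[0, 0, 0], [0, 0, -1], 1], [[0, 0, 0], [0, 0, 0], 1], [[0, 0, 0], [0, 0, 0], 1]])

```text
time: 6.27
eef_pos: [0.4501, -0.2927, 0.2168]
ee_rot: [-0.008, -0.445, 0.895, -0.004]
ft_force: [-0.4, -0.1, 0.9]
finger_gap: 0.0912
```

```bash
python3 - <<'E'
from h import *
p=snap('wrist','w1'); q=p['img']
cv2.imwrite('pics/w1.png',q)
from scipy.spatial.transform import Rotation as Ro
o=arm.observe(); w=o['ee_rot']; print(o['time'],o['eef_pos'],np.round(Ro.from_quat(np.roll(w,-1)).as_matrix(),3),np.round(o['joint_pos'],2))
print(arm.pinpoint(p,'hook'),arm.pinpoint(p,'hook_rest'))
E
```

```text
6.3167 [ 0.45009861 -0.29273244  0.21679391] [[-0.604 -0.797 -0.011]
 [-0.797  0.604 -0.015]
 [ 0.019  0.    -1.   ]] [-0.59  0.26  1.64 -0.02  1.24  1.64]
[{'xy': [301.9, 202.0], 'confidence': 0.81}, {'xy': [67.9, 368.3], 'confidence': 0.26}] []
```

View pics/w1.png

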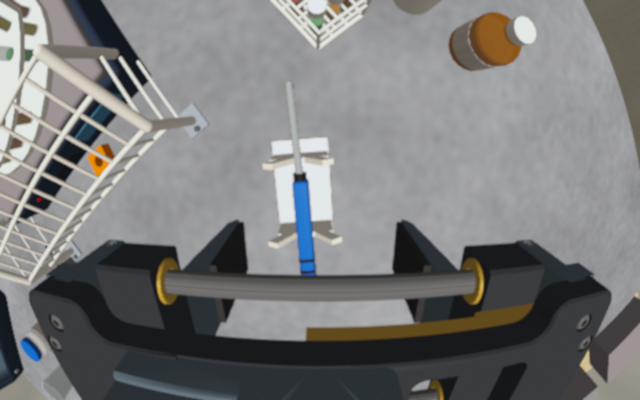

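```bash
cat > tool.py <<'E'
from h import *
from scipy.spatial.transform import Rotation as Ro
def yaw(o):
    M=Ro.from_quat(np.roll(o['ee_rot'],-1)).as_matrix(); return np.degrees(np.arctan2(M[1,0],M[0,0]))
def st():
    o=arm.observe(); print('t',o['time'],'tcp',np.round(o['eef_pos'],4),'yaw',round(yaw(o),2),'z',np.round(Ro.from_quat(np.roll(o['ee_rot'],-1)).as_matrix()[:,2],3),'F',np.round(o['ft_force'],1),'gap',round(float(o['finger_gap']),4)); return o
E
python3 - <<'E'
from tool import *
p=snap('wrist'); st()
a=atz(p,(300,180),.055);b=atz(p,(307,265),.055);t=atz(p,(291,85),.055)
print(a,b,t,np.degrees(np.arctan2(*(a-b)[1::-1])),np.degrees(np.arctan2(*(t-a)[1::-1])),np.hypot(*(t-a)[:2]))
d=(a-b)/np.linalg.norm(a-b); print('origin',a-.025*d)
print([np.round(atz(p,c,.003),3) for c in ((273,140),(328,137),(331,199))])
E
```

```text
t 6.4667 tcp [ 0.4501 -0.2927  0.2168] yaw -127.21 z [-0.011 -0.015 -1.   ] F [-0.4 -0.1  0.6] gap 0.0911
[ 0.46535584 -0.2800036   0.055     ] [ 0.3781366  -0.22150156  0.055     ] [ 0.55269806 -0.33571274  0.055     ] -33.85161217687279 -32.53078966908828 0.10359620158473572
origin [ 0.44459376 -0.2660775   0.055     ]
[array([ 0.518, -0.276,  0.003]), array([ 0.48 , -0.332,  0.003]), array([ 0.413, -0.287,  0.003])]
```

>>> servo_tool(targets=[[[-0.22, 1, 0], [0.12, -0.09, 0.54], 1], [[0, 0, -1], [0, 0, 0], 1], [[0, 0, -1], [0, 0, 0], 1], [[0, 0, -1], [0, 0, 0], 1], [[0, 0, -1], [0, 0, 0], 1], [[0, 0, 0], [0, 0, 0], 1]])

```text
time: 6.97
eef_pos: [0.4458, -0.2673, 0.1165]
ee_rot: [0.002, -0.478, 0.878, -0.004]
ft_force: [-0.2, 1.3, -0.7]
finger_gap: 0.091
```

```bash
python3 - <<'E'
from tool import *
st()
E
```

```text
t 6.9667 tcp [ 0.4458 -0.2673  0.1165] yaw -122.89 z [ 0.008 -0.005 -1.   ] F [-0.2  1.3 -0.7] gap 0.091
```

>>> servo_tool(targets=[[[0, 0, -1], [0, 0, 0], 1], [[0, 0, -1], [0, 0, 0], 1], [[0, 0, -0.8], [0, 0, 0], 1], [[0, 0, -0.4], [0, 0, 0], 1], [[0, 0, 0], [0, 0, 0], 1]])

```text
time: 7.38
eef_pos: [0.4492, -0.2694, 0.0387]
ee_rot: [0.004, -0.48, 0.877, -0.008]
ft_force: [-0.4, -0.1, 1.0]
finger_gap: 0.0915
```

>>> servo_tool(targets=[[[0, 0, 0], [0, 0, 0], -0.4], [[0, 0, 0], [0, 0, 0], -1], [[0, 0, 0], [0, 0, 0], -1], [[0, 0, 0], [0, 0, 0], -1], [[0, 0, 0], [0, 0, 0], -1], [[0, 0, 0], [0, 0, 0], -1], [[0, 0, 0], [0, 0, 0], -1], [[0, 0, 0], [0, 0, 0], -1]], newtons=50)

```text
time: 8.05
eef_pos: [0.4535, -0.2721, 0.0458]
ee_rot: [0.007, -0.48, 0.877, -0.013]
ft_force: [-0.7, 0.0, -0.4]
finger_gap: 0.0406
```

```bash
python3 - <<'E'
from tool import *
st()
E
```

```text
t 8.05 tcp [ 0.4535 -0.2721  0.0458] yaw -122.56 z [ 0.025 -0.016 -1.   ] F [-0.7  0.  -0.4] gap 0.0406
```

>>> servo_tool(targets=[[[-0.26, 0.15, -0.38], [0.13, 0.21, -0.06], -1], [[-0.02, 0.01, -0.03], [0.01, 0.02, 0], -1], [[-0.02, 0.01, -0.03], [0.01, 0.02, 0], -1], [[-0.02, 0.01, -0.03], [0.01, 0.02, 0], -1], [[-0.02, 0.01, -0.03], [0.01, 0.02, 0], -1], [[-0.02, 0.01, -0.03], [0.01, 0.02, 0], -1], [[-0.02, 0.01, -0.03], [0.01, 0.02, 0], -1], [[-0.02, 0.01, -0.03], [0.01, 0.02, 0], -1]], newtons=50)

```text
time: 8.72
eef_pos: [0.4447, -0.2671, 0.0333]
ee_rot: [-0.005, -0.477, 0.879, 0.008]
ft_force: [-1.5, 1.3, 6.3]
finger_gap: 0.0182
```

```bash
python3 - <<'E'
from tool import *
st()
E
```

```text
t 8.7167 tcp [ 0.4447 -0.2671  0.0333] yaw -123.01 z [-0.016  0.008 -1.   ] F [-1.5  1.3  6.3] gap 0.0182
```

>>> servo_tool(targets=[[[0, 0, 0.6], [0, 0, 0], -1], [[0, 0, 0.8], [0, 0, 0], -1], [[0, 0, 0.9], [0, 0, 0], -1], [[0, 0, 0.9], [0, 0, 0], -1], [[0, 0, 0.6], [0, 0, 0], -1], [[-0.08, 0.5, 0], [0, 0, 0.4], -1], [[-0.08, 0.7, 0], [0, 0, 0.4], -1], [[-0.08, 0.7, 0], [0, 0, 0.4], -1], [[-0.08, 0.7, 0], [0, 0, 0.4], -1], [[-0.08, 0.7, 0], [0, 0, 0.4], -1], [[-0.08, 0.7, 0], [0, 0, 0.4], -1], [[-0.08, 0.7, 0], [0, 0, 0.4], -1], [[-0.08, 0.7, 0], [0, 0, 0.4], -1], [[-0.08, 0.7, 0], [0, 0, 0.4], -1], [[-0.08, 0.7, 0], [0, 0, 0.4], -1], [[-0.08, 0.7, 0], [0, 0, 0.4], -1], [[0, 0.4, 0], [0, 0, 0.3], -1], [[0, 0, 0], [0, 0, 0], -1]])

```text
time: 10.22
eef_pos: [0.4141, -0.0596, 0.1253]
ee_rot: [0.013, 0.711, -0.702, -0.013]
ft_force: [0.6, 0.5, -1.2]
finger_gap: 0.0178
```

```bash
python3 - <<'E'
from tool import *
st()
snap('wrist','w2'); p=snap('scene'); cv2.imwrite('pics/s2.png',cv2.resize(p['img'][130:280,240:440],(800,600),interpolation=cv2.INTER_CUBIC))
E
```

```text
t 10.2167 tcp [ 0.4141 -0.0596  0.1253] yaw -89.27 z [-0.037 -0.001 -0.999] F [ 0.6  0.5 -1.2] gap 0.0178
```

View pics/w2.png

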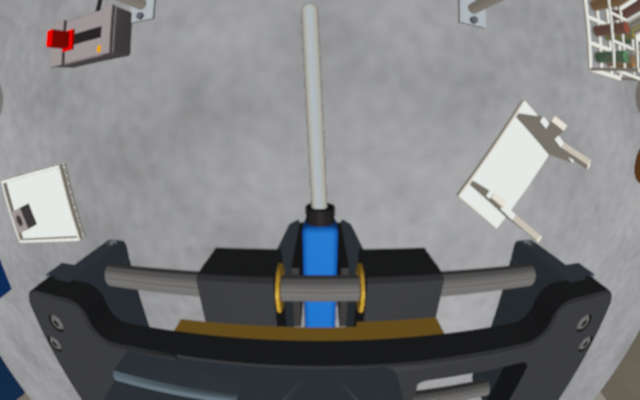

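```bash
python3 - <<'E'
from tool import *
p=snap('wrist'); o=st()
for z in (.140,.144): print('bend',atz(p,(309,12),z),'shaft mid',atz(p,(315,110),z),'handle end',atz(p,(320,215),z))
# adapter orange in top
for n in ('top',):
    q=snap(n); h=cv2.cvtColor(q['img'],cv2.COLOR_BGR2HSV); m=cv2.inRange(h,(8,150,120),(22,255,255)); m[:150]=0;m[200:]=0
    ys,xs=np.nonzero(m[:,300:345]); xs+=300
    print(n,len(xs),xs.min(),xs.max(),ys.min(),ys.max(),atz(q,((xs.min()+xs.max())/2,(ys.min()+ys.max())/2),.02))
E
```

```text
t 10.3667 tcp [ 0.4148 -0.0615  0.1256] yaw -89.46 z [-0.036 -0.002 -0.999] F [ 0.5  0.3 -0.5] gap 0.0178
bend [ 0.54478685 -0.05382015  0.14      ] shaft mid [ 0.49534876 -0.05712965  0.14      ] handle end [ 0.44097588 -0.06004636  0.14      ]
bend [ 0.54361532 -0.05395985  0.144     ] shaft mid [ 0.49547499 -0.05718248  0.144     ] handle end [ 0.44252942 -0.06002263  0.144     ]
top 55 317 327 167 177 [ 0.66161635 -0.06534306  0.02      ]
```

>>> servo_tool(targets=[[[0, -0.46, -0.6], [0, -0.16, 0], -1], [[0, 0, -0.9], [0, 0, 0], -1], [[0, 0, -0.9], [0, 0, 0], -1], [[0, 0, -0.8], [0, 0, 0], -1], [[0, 0, -0.3], [0, 0, 0], -1], [[0, 0, 0], [0, 0, 0], -1]])

```text
time: 10.92
eef_pos: [0.4181, -0.0791, 0.0366]
ee_rot: [-0.004, -0.707, 0.707, 0.001]
ft_force: [-0.2, -0.3, -1.6]
finger_gap: 0.0179
```

```bash
python3 - <<'E'
from tool import *
st(); p=snap('scene'); cv2.imwrite('pics/s3.png',cv2.resize(p['img'][150:270,280:440],(800,600),interpolation=cv2.INTER_CUBIC))
E
```

```text
t 10.9167 tcp [ 0.4181 -0.0791  0.0366] yaw -90.05 z [-0.008 -0.005 -1.   ] F [-0.2 -0.3 -1.6] gap 0.0179
```

View pics/s3.png

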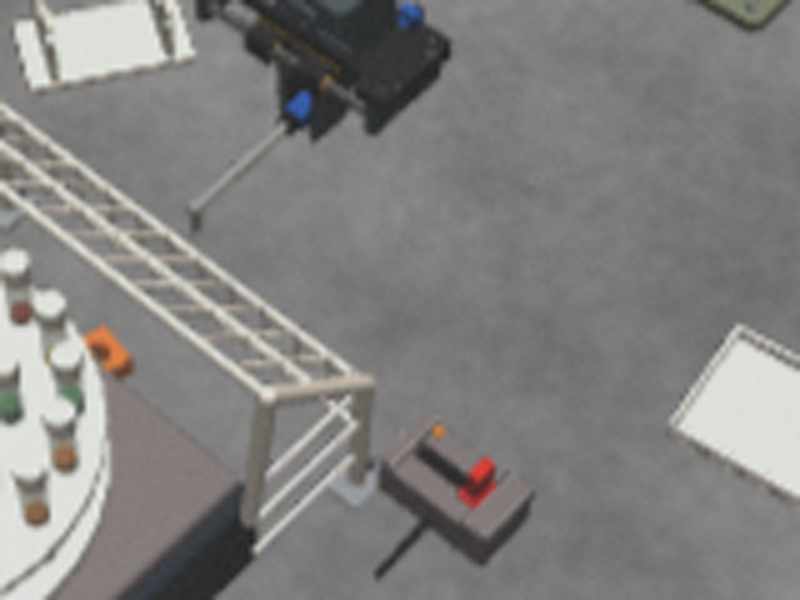

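```bash
python3 - <<'E'
from tool import *
p=snap('scene'); st()
for n,u in (('tip',(196,228)),('bend',(193,207)),('root',(283,125))):
    c,v=ray(p,(280+u[0]/5,150+u[1]/5)); x={'tip':.548,'bend':.548,'root':.443}[n]; print(n,c+v*(x-c[0])/v[0])
w=snap('wrist'); g=cv2.cvtColor(w['img'],cv2.COLOR_BGR2GRAY); cv2.imwrite('pics/w3.png',w['img'])
h=cv2.cvtColor(w['img'],cv2.COLOR_BGR2HSV); m=cv2.inRange(h,(8,150,100),(22,255,255)); ys,xs=np.nonzero(m); print(len(xs),xs[:5],ys[:5])
E
```

```text
t 11.0167 tcp [ 0.4193 -0.0791  0.0381] yaw -90.02 z [-0.005 -0.005 -1.   ] F [ 0.3  0.4 -1.2] gap 0.0176
tip [ 0.548      -0.07406924  0.03512672]
bend [ 0.548      -0.07638886  0.05738752]
root [ 0.443      -0.08438199  0.04572334]
1090 [21 20 21 20 21] [56 57 57 58 58]
```

View pics/w3.png

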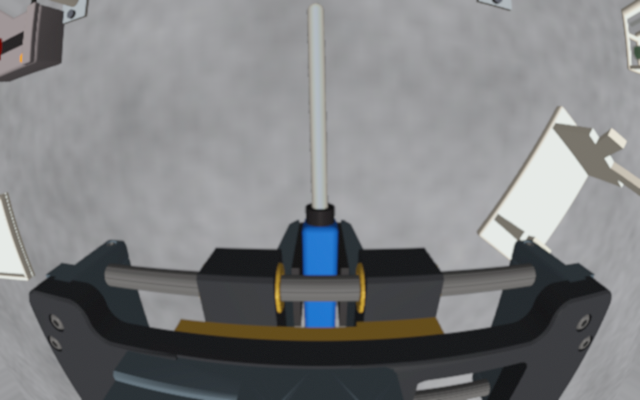

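>>> servo_tool(targets=[[[0.4, 0.2, -0.1], [0, 0, 0], -1], [[0.5, 0.2, -0.03], [0, 0, 0], -1], [[0.5, 0, -0.02], [0, 0, 0], -1], [[0.5, 0, -0.02], [0, 0, 0], -1]])

```text
time: 11.4
eef_pos: [0.4721, -0.0679, 0.0377]
ee_rot: [-0.001, -0.706, 0.708, -0.004]
ft_force: [-0.1, -0.3, -1.7]
finger_gap: 0.0176
```

```bash
python3 - <<'E'
from tool import *
st()
E
```

```text
t 11.4 tcp [ 0.4721 -0.0679  0.0377] yaw -90.11 z [ 0.003 -0.006 -1.   ] F [-0.1 -0.3 -1.7] gap 0.0176
```

>>> servo_tool(targets=[[[0, 0, -0.18], [0, 0.12, 0], -1], [[0.4, 0, -0.06], [0, 0.03, 0], -1], [[0.5, 0, -0.03], [0, 0.02, 0], -1], [[0.5, 0, -0.03], [0, 0.02, 0], -1], [[0.4, 0, -0.02], [0, 0.02, 0], -1]])

```text
time: 11.82
eef_pos: [0.5249, -0.0653, 0.031]
ee_rot: [0.009, 0.708, -0.707, -0.004]
ft_force: [0.5, 0.6, -0.9]
finger_gap: 0.0177
```

```bash
python3 - <<'E'
from tool import *
st()
w=snap('wrist'); p=snap('scene')
h=cv2.cvtColor(w['img'],cv2.COLOR_BGR2HSV); m=cv2.inRange(h,(8,150,100),(22,255,255)); m[:,:200]=0;m[100:]=0;ys,xs=np.nonzero(m); print(len(xs),xs.min(),xs.max(),ys.min(),ys.max())
a=cv2.resize(w['img'][0:130,220:420],(800,520),interpolation=cv2.INTER_CUBIC); cv2.imwrite('pics/w4.png',a)
cv2.imwrite('pics/s4.png',cv2.resize(p['img'][180:250,260:360],(800,560),interpolation=cv2.INTER_CUBIC))
E
```

```text
t 11.8167 tcp [ 0.5249 -0.0653  0.031 ] yaw -89.92 z [-0.018 -0.008 -1.   ] F [ 0.5  0.6 -0.9] gap 0.0177
1467 282 337 0 48
```

View pics/w4.png

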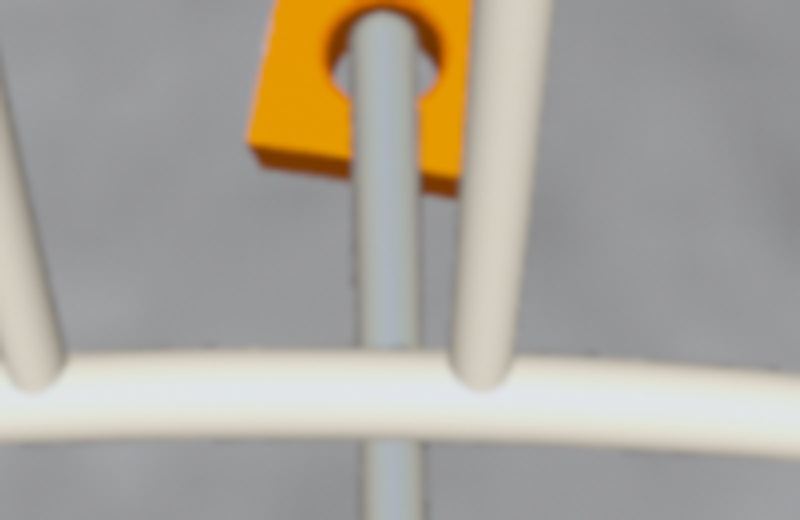

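```bash
python3 - <<'E'
from tool import *
w=snap('wrist'); st()
P=lambda u,v,z:np.round(atz(w,(220+u/4,v/4),z),4)
for z in (.048,.052): print('bend',P(384,42,z), 'cap end',P(384,9,z+.0), 'shaft low',P(392,300,z))
print('bore c',P(383,52,.02),'L',P(323,55,.02),'R',P(442,55,.02),'far',P(384,3,.02),'near',P(384,106,.02),'cornerFL',P(248,145,.02),P(460,180,.02))
c=snap('wrist'); print(c['t'])
E
```

```text
t 11.9667 tcp [ 0.524  -0.0654  0.0308] yaw -89.9 z [-0.018 -0.007 -1.   ] F [ 0.1 -0.  -1.4] gap 0.0177
bend [ 0.6567 -0.0626  0.048 ] cap end [ 0.6612 -0.0626  0.048 ] shaft low [ 0.6236 -0.0636  0.048 ]
bend [ 0.6554 -0.0626  0.052 ] cap end [ 0.6598 -0.0626  0.052 ] shaft low [ 0.6232 -0.0636  0.052 ]
bore c [ 0.6641 -0.0624  0.02  ] L [ 0.6637 -0.0538  0.02  ] R [ 0.6636 -0.0708  0.02  ] far [ 0.672  -0.0625  0.02  ] near [ 0.6556 -0.0625  0.02  ] cornerFL [ 0.65   -0.0431  0.02  ] [ 0.6444 -0.0733  0.02  ]
[-0.06485546  0.51969456  0.3707031 ]
```

View pics/s4.png

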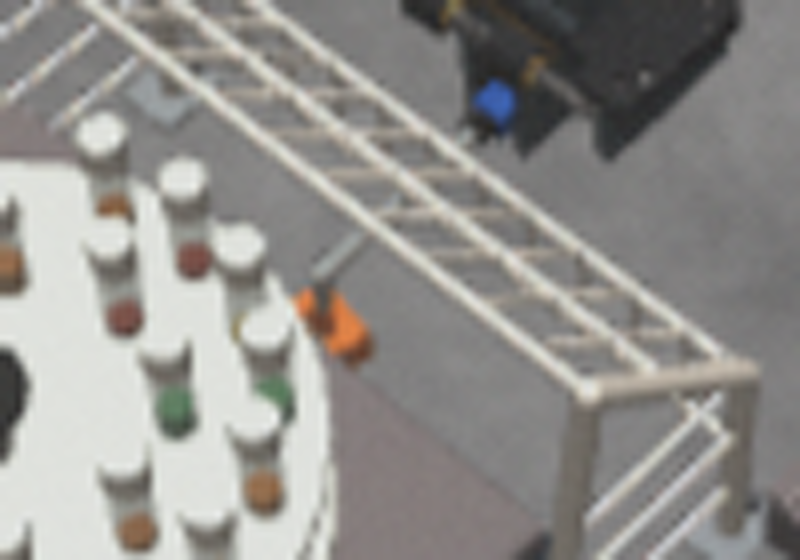

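>>> servo_tool(targets=[[[0.2, 0, 0], [0, 0, 0], -1], [[0.12, 0, 0], [0, 0, 0], -1]])

```text
time: 12.18
eef_pos: [0.5289, -0.065, 0.0305]
ee_rot: [0.01, 0.708, -0.707, -0.006]
ft_force: [-0.3, -0.2, -0.8]
finger_gap: 0.0175
```

```bash
python3 - <<'E'
from tool import *
w=snap('wrist');st()
cv2.imwrite('pics/w5.png',cv2.resize(w['img'][0:80,260:380],(780,520),interpolation=cv2.INTER_CUBIC))
E
```

```text
t 12.2333 tcp [ 0.5293 -0.0651  0.0306] yaw -89.91 z [-0.022 -0.007 -1.   ] F [ 0.1 -0.7 -1.2] gap 0.0178
```

View pics/w5.png

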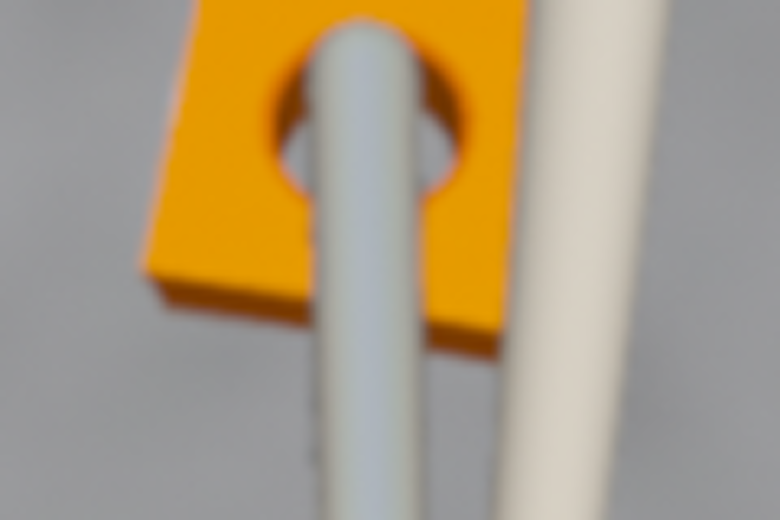

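>>> servo_tool(targets=[[[0.1, -0.02, -0.2], [0, 0, 0], -1], [[0, 0, -0.25], [0, 0, 0], -1], [[0, 0, -0.2], [0, 0, 0], -1]])

```text
time: 12.48
eef_pos: [0.5324, -0.0657, 0.0143]
ee_rot: [0.01, 0.707, -0.707, -0.004]
ft_force: [-0.1, 0.4, -2.0]
finger_gap: 0.0173
```

```bash
python3 - <<'E'
from tool import *
st()
E
```

```text
t 12.4833 tcp [ 0.5324 -0.0657  0.0143] yaw -89.93 z [-0.02  -0.007 -1.   ] F [-0.1  0.4 -2. ] gap 0.0173
```

>>> servo_tool(targets=[[[-0.2, 0, 0], [0, 0, 0], -1], [[-0.3, 0, -0.02], [0, 0, 0], -1], [[-0.4, 0, -0.02], [0, 0, 0], -1], [[-0.4, 0, -0.02], [0, 0, 0], -1], [[-0.4, 0, -0.02], [0, 0, 0], -1], [[-0.4, 0, -0.02], [0, 0, 0], -1]])

```text
time: 12.98
eef_pos: [0.4761, -0.0659, 0.0103]
ee_rot: [0.009, 0.707, -0.707, -0.004]
ft_force: [0.7, -0.2, -0.8]
finger_gap: 0.0175
```

```bash
python3 - <<'E'
from tool import *
st()
w=snap('wrist');h=cv2.cvtColor(w['img'],cv2.COLOR_BGR2HSV); m=cv2.inRange(h,(8,150,100),(22,255,255)); m[:,:200]=0;m[130:]=0;ys,xs=np.nonzero(m); print(len(xs),xs.min(),xs.max(),ys.min(),ys.max())
E
```

```text
t 12.9833 tcp [ 0.4761 -0.0659  0.0103] yaw -89.94 z [-0.019 -0.007 -1.   ] F [ 0.7 -0.2 -0.8] gap 0.0175
2112 276 351 0 51
```

>>> servo_tool(targets=[[[-0.3, 0, 0.06], [0, 0, 0], -1], [[-0.5, 0, 0.01], [0, 0, 0], -1], [[-0.5, 0, 0.01], [0, 0, 0], -1], [[-0.5, 0, 0.01], [0, 0, 0], -1], [[-0.5, 0, 0], [0, 0, 0], -1], [[-0.5, 0, 0], [0, 0, 0], -1], [[-0.5, 0, 0], [0, 0, 0], -1], [[-0.4, 0, 0], [0, 0, 0], -1], [[-0.2, 0, 0], [0, 0, 0], -1], [[0, 0, 0], [0, 0, 0], -1], [[0, 0, 0], [0, 0, 0], -1]])

```text
time: 13.95
eef_pos: [0.3637, -0.0651, 0.0145]
ee_rot: [0.011, 0.707, -0.707, -0.006]
ft_force: [0.6, -0.4, -1.3]
finger_gap: 0.0179
```

```bash
python3 - <<'E'
from tool import *
st()
w=snap('wrist');h=cv2.cvtColor(w['img'],cv2.COLOR_BGR2HSV); m=cv2.inRange(h,(8,150,100),(22,255,255)); m[:,:200]=0;m[130:]=0;ys,xs=np.nonzero(m); print(len(xs),xs.min(),xs.max(),ys.min(),ys.max())
print(atz(w,((xs.min()+xs.max())/2,12),.02))
E
```

```text
t 13.95 tcp [ 0.3637 -0.0651  0.0145] yaw -89.97 z [-0.024 -0.007 -1.   ] F [ 0.6 -0.4 -1.3] gap 0.0179
2126 277 351 0 52
[ 0.4970489 -0.0613884  0.02     ]
```

>>> servo_tool(targets=[[[0.06, 0, 0.2], [0, 0, 0], -1], [[0, 0, 0.4], [0, 0, 0], -1], [[0, 0, 0.5], [0, 0, 0], -1], [[0, 0, 0.9], [0, 0, 0], -1], [[0, 0, 0.9], [0, 0, 0], -1], [[0, 0, 0.9], [0, 0, 0], -1], [[0, 0, 0.8], [0, 0, 0], -1]])

```text
time: 14.58
eef_pos: [0.3663, -0.0646, 0.1327]
ee_rot: [0.013, 0.708, -0.706, -0.009]
ft_force: [1.2, -0.1, -0.9]
finger_gap: 0.018
```

>>> servo_tool(targets=[[[0.27, -0.5, 0], [0, 0, -0.3], -1], [[0.27, -0.68, 0], [0, 0, -0.4], -1], [[0.27, -0.68, 0], [0, 0, -0.4], -1], [[0.27, -0.68, 0], [0, 0, -0.4], -1], [[0.27, -0.68, 0], [0, 0, -0.4], -1], [[0.27, -0.68, 0], [0, 0, -0.4], -1], [[0.27, -0.68, 0], [0, 0, -0.4], -1], [[0.27, -0.68, 0], [0, 0, -0.4], -1], [[0.27, -0.68, 0], [0, 0, -0.4], -1], [[0.27, -0.68, 0], [0, 0, -0.4], -1], [[0.27, -0.68, 0], [0, 0, -0.4], -1], [[0.15, -0.5, 0], [0, 0, -0.3], -1], [[0, 0, 0], [0, 0, 0], -1]])

```text
time: 15.67
eef_pos: [0.4588, -0.2716, 0.1434]
ee_rot: [-0.005, -0.478, 0.878, 0.003]
ft_force: [-0.3, -0.4, -1.5]
finger_gap: 0.018
```

```bash
python3 - <<'E'
from tool import *
st()
p=snap('top');h=cv2.cvtColor(p['img'],cv2.COLOR_BGR2HSV); m=cv2.inRange(h,(8,150,120),(22,255,255)); n,l,s,c=cv2.connectedComponentsWithStats(m)
print([(s[i].tolist(),np.round(atz(p,s[i][:2]+s[i][2:4]/2-.5,.02),4)) for i in range(1,n) if s[i][4]>15])
cv2.imwrite('pics/t6.png',p['img'])
E
```

```text
t 15.6667 tcp [ 0.4588 -0.2716  0.1434] yaw -122.85 z [-0.012 -0.    -1.   ] F [-0.3 -0.4 -1.5] gap 0.018
[([315, 219, 12, 12, 85], array([ 0.4983, -0.0629,  0.02  ]))]
```

>>> servo_tool(targets=[[[-0.54, 0.18, -0.2], [0, 0, 0], -1], [[0, 0, -0.7], [0, 0, 0], -1], [[0, 0, -0.7], [0, 0, 0], -1], [[0, 0, -0.6], [0, 0, 0], -1], [[0, 0, -0.1], [0, 0, 0], -1]])

```text
time: 16.13
eef_pos: [0.4432, -0.2614, 0.0857]
ee_rot: [-0.005, -0.481, 0.877, 0.004]
ft_force: [-0.1, -0.0, -1.7]
finger_gap: 0.0179
```

```bash
python3 - <<'E'
from tool import *
st(); p=snap('wrist','w7')
E
```

```text
t 16.1333 tcp [ 0.4432 -0.2614  0.0857] yaw -122.45 z [-0.012  0.003 -1.   ] F [-0.1 -0.  -1.7] gap 0.0179
```

View pics/w7.png

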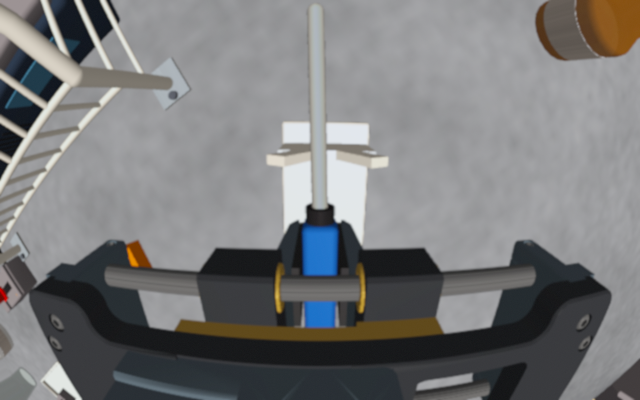

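>>> servo_tool(targets=[[[0.06, -0.23, -0.2], [0, 0, -0.08], -1], [[0, 0, -0.6], [0, 0, 0], -1], [[0, 0, -0.6], [0, 0, 0], -1], [[0, 0, -0.35], [0, 0, 0], -1], [[0, 0, -0.15], [0, 0, 0], -1]])

```text
time: 16.6
eef_pos: [0.4487, -0.2687, 0.0417]
ee_rot: [-0.002, -0.478, 0.878, -0.0]
ft_force: [-0.3, -0.4, -1.8]
finger_gap: 0.0178
```

```bash
python3 - <<'E'
from tool import *
st()
E
```

```text
t 16.6 tcp [ 0.4487 -0.2687  0.0417] yaw -122.91 z [-0.003 -0.002 -1.   ] F [-0.3 -0.4 -1.8] gap 0.0178
```

>>> servo_tool(targets=[[[-0.08, 0.04, -0.2], [0, 0, 0], -1], [[-0.03, 0.02, -0.15], [0, 0, 0], -1]])

```text
time: 16.77
eef_pos: [0.4468, -0.2677, 0.0334]
ee_rot: [-0.001, -0.478, 0.878, -0.001]
ft_force: [-0.9, 1.2, 14.3]
finger_gap: 0.0177
```

```bash
python3 - <<'E'
from tool import *
st()
E
```

```text
t 16.7667 tcp [ 0.4468 -0.2677  0.0334] yaw -122.91 z [-0.001 -0.003 -1.   ] F [-0.9  1.2 14.3] gap 0.0177
```

>>> servo_tool(targets=[[[0, 0, 0.02], [0, 0, 0], -0.5], [[0, 0, 0], [0, 0, 0], 0], [[0, 0, 0], [0, 0, 0], 0.3], [[0, 0, 0], [0, 0, 0], 0.3], [[0, 0, 0], [0, 0, 0], 0.3], [[0, 0, 0], [0, 0, 0], 0.3]])

```text
time: 17.27
eef_pos: [0.4484, -0.2688, 0.0362]
ee_rot: [0.0, -0.478, 0.878, -0.003]
ft_force: [0.5, -0.2, -0.3]
finger_gap: 0.0531
```

>>> servo_tool(targets=[[[0, 0, 0.5], [0, 0, 0], 0.3], [[0, 0, 0.8], [0, 0, 0], 0.3], [[0, 0, 1], [0, 0, 0], 0.3], [[0, 0, 1], [0, 0, 0], 0.3], [[0, 0, 1], [0, 0, 0], 0.3], [[0, 0, 0.5], [0, 0, 0], 0.3]])

```text
time: 17.77
eef_pos: [0.4451, -0.2667, 0.1577]
ee_rot: [-0.002, -0.478, 0.878, 0.001]
ft_force: [1.0, -0.8, 0.3]
finger_gap: 0.0594
```

```bash
python3 - <<'E'
from tool import *
st(); p=snap('wrist')
t=snap('top')
a=cv2.resize(p['img'][0:300,150:480],(495,450)); b=cv2.resize(t['img'][190:290,330:400+30],(300,300),interpolation=cv2.INTER_CUBIC)
c=cv2.resize(t['img'][205:245,300:340],(300,300),interpolation=cv2.INTER_CUBIC)
o=np.zeros((600,795,3),np.uint8); o[:450,:495]=a; o[:300,495:]=b; o[300:,495:]=c; cv2.imwrite('pics/w8.png',o)
print(arm.pinpoint(t,'tray')[:1],arm.pinpoint(t,'grey_adapter')[:1])
E
```

```text
t 17.7667 tcp [ 0.4451 -0.2667  0.1577] yaw -122.91 z [-0.005 -0.001 -1.   ] F [ 1.  -0.8  0.3] gap 0.0594
[{'xy': [188.6, 260.4], 'confidence': 0.95}] [{'xy': [179.6, 265.0], 'confidence': 0.62}]
```

View pics/w8.png

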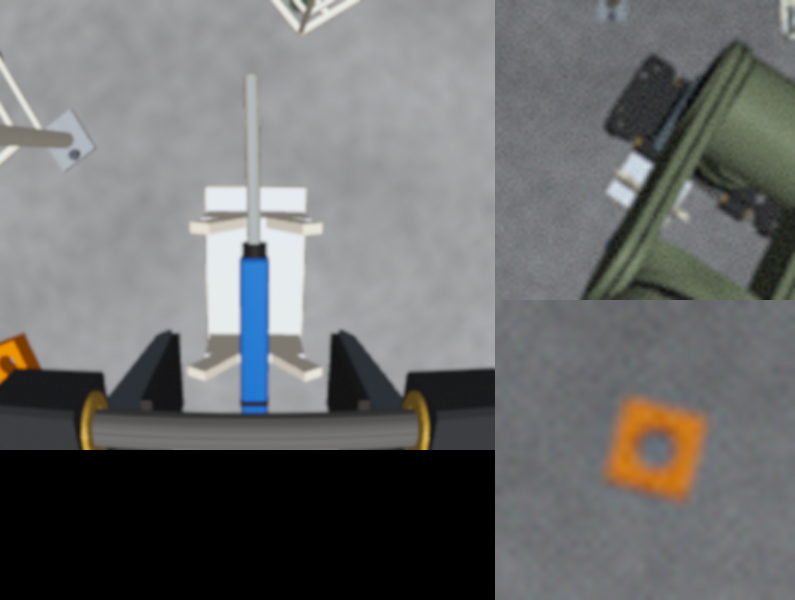

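>>> servo_tool(targets=[[[0.235, 0.9, 0], [0, 0, 0.35], 0.7], [[0.235, 0.9, 0], [0, 0, 0.35], 0.7], [[0.235, 0.9, 0], [0, 0, 0.35], 0.7], [[0.235, 0.9, 0], [0, 0, 0.35], 0.7], [[0.235, 0.9, 0], [0, 0, 0.35], 0.7], [[0.235, 0.9, 0], [0, 0, 0.35], 0.7], [[0.235, 0.9, 0], [0, 0, 0.35], 0.7], [[0.235, 0.9, 0], [0, 0, 0.35], 0.7], [[0.235, 0.9, 0], [0, 0, 0.3], 0.7], [[0, 0, 0], [0, 0, 0], 0.7]])

```text
time: 18.8
eef_pos: [0.487, -0.0528, 0.1359]
ee_rot: [-0.015, -0.637, 0.771, 0.015]
ft_force: [0.6, -0.3, -0.2]
finger_gap: 0.0777
```

```bash
cat >> tool.py <<'E'
def orange(n='wrist',z=.02):
    p=snap(n);h=cv2.cvtColor(p['img'],cv2.COLOR_BGR2HSV); m=cv2.inRange(h,(8,150,100),(22,255,255))
    for k in cv2.findContours(m,cv2.RETR_EXTERNAL,cv2.CHAIN_APPROX_NONE)[0]:
        if cv2.contourArea(k)<40: continue
        W=np.array([atz(p,q[0],z)[:2] for q in k]); r=cv2.minAreaRect((W*1000).astype(np.float32)); print(k[:,0].min(0),k[:,0].max(0),r)
    return p
E
python3 - <<'E'
from tool import *
st(); orange()
E
```

```text
t 18.8 tcp [ 0.487  -0.0528  0.1359] yaw -100.84 z [-0.043  0.003 -0.999] F [ 0.6 -0.3 -0.2] gap 0.0777
[452 263] [464 306] ((341.0340576171875, -193.5845184326172), (14.615696907043457, 65.00653076171875), 86.79698944091797)
[175 263] [189 306] ((404.4337463378906, 131.1125030517578), (16.222238540649414, 64.40202331542969), 73.1121597290039)
[310 157] [345 194] ((499.7738037109375, -62.417320251464844), (32.90190505981445, 35.97220230102539), 78.5673828125)
```

>>> servo_tool(targets=[[[0.48, -0.38, 0], [-0.03, -0.36, -0.05], 0.7], [[0, 0, -0.9], [0, 0, 0], 0.7], [[0, 0, -0.9], [0, 0, 0], 0.7], [[0, 0, -0.9], [0, 0, 0], 0.7], [[0, 0, -0.6], [0, 0, 0], 0.7]])

```text
time: 19.27
eef_pos: [0.4975, -0.0674, 0.0486]
ee_rot: [-0.001, -0.634, 0.774, -0.002]
ft_force: [0.0, 0.3, -0.7]
finger_gap: 0.0773
```

```bash
python3 - <<'E'
from tool import *
st(); orange()
E
```

```text
t 19.2667 tcp [ 0.4975 -0.0674  0.0486] yaw -101.38 z [ 0.    -0.004 -1.   ] F [ 0.   0.3 -0.7] gap 0.0773
[452 265] [464 306] ((424.2471618652344, -167.9227294921875), (9.435446739196777, 40.58491134643555), 83.73870086669922)
[176 264] [188 306] ((470.18841552734375, 54.40116500854492), (9.678730964660645, 41.22648620605469), 74.796630859375)
[289 199] [338 251] ((501.00341796875, -62.75985336303711), (33.2948112487793, 38.359771728515625), 76.46202850341797)
```

>>> servo_tool(targets=[[[0.06, 0.16, -0.5], [0, 0, 0], 0.7], [[0, 0, -0.6], [0, 0, 0], 0.7], [[0, 0, -0.4], [0, 0, 0], 0.7], [[0, 0, -0.1], [0, 0, 0], 0.7]])

```text
time: 19.65
eef_pos: [0.4937, -0.0664, 0.0023]
ee_rot: [-0.006, -0.632, 0.775, 0.003]
ft_force: [-0.3, -0.0, 0.6]
finger_gap: 0.078
```

```bash
python3 - <<'E'
from tool import *
st()
E
```

```text
t 19.65 tcp [ 0.4937 -0.0664  0.0023] yaw -101.67 z [-0.013 -0.004 -1.   ] F [-0.3 -0.   0.6] gap 0.078
```

>>> servo_tool(targets=[[[0.2, 0.1, 0.12], [0.03, -0.1, 0], 0.3], [[0, 0, 0.01], [0, 0, 0], -0.5], [[0, 0, 0], [0, 0, 0], -1], [[0, 0, 0], [0, 0, 0], -1], [[0, 0, 0], [0, 0, 0], -1], [[0, 0, 0], [0, 0, 0], -1], [[0, 0, 0], [0, 0, 0], -1], [[0, 0, 0], [0, 0, 0], -1], [[0, 0, 0], [0, 0, 0], -1]], newtons=20)

```text
time: 20.4
eef_pos: [0.5001, -0.0656, 0.0084]
ee_rot: [0.001, -0.631, 0.776, -0.001]
ft_force: [-0.0, 0.2, -0.7]
finger_gap: 0.0339
```

```bash
python3 - <<'E'
from tool import *
st()
E
```

```text
t 20.4 tcp [ 0.5001 -0.0656  0.0084] yaw -101.81 z [ 0.004 -0.001 -1.   ] F [-0.   0.2 -0.7] gap 0.0339
```

>>> servo_tool(targets=[[[0, 0, 0.5], [0, 0, 0], -1], [[0, 0, 0.9], [0, 0, 0], -1], [[0, 0, 0.9], [0, 0, 0], -1], [[0, 0, 0.9], [0, 0, 0], -1], [[0, 0, 0.9], [0, 0, 0], -1], [[0, 0, 0.4], [0, 0, 0], -1], [[-0.25, 0.6, 0], [0, 0, 0], -1], [[-0.35, 0.9, 0], [0, 0, 0], -1], [[-0.35, 0.9, 0], [0, 0, 0], -1], [[-0.35, 0.9, 0], [0, 0, 0], -1], [[-0.35, 0.9, 0], [0, 0, 0], -1], [[-0.35, 0.9, 0], [0, 0, 0], -1], [[-0.35, 0.9, 0], [0, 0, 0], -1]])

```text
time: 21.48
eef_pos: [0.4381, 0.0866, 0.1258]
ee_rot: [0.001, -0.628, 0.778, -0.002]
ft_force: [-0.1, -0.1, -1.5]
finger_gap: 0.0336
```

```bash
python3 - <<'E'
from tool import *
st(); p=snap('top'); im=cv2.imread('pics/top0.png'); h=cv2.cvtColor(im,cv2.COLOR_BGR2HSV)
g=im[236:288,155:225].min(2)
for z,thr in ((.014,175),(.004,200)):
    m=(g>thr).astype(np.uint8); k=max(cv2.findContours(m,cv2.RETR_EXTERNAL,cv2.CHAIN_APPROX_NONE)[0],key=cv2.contourArea)
    W=np.array([atz(p,q[0]+[155,236],z)[:2] for q in k]); print(z,cv2.minAreaRect((W*1000).astype(np.float32)))
for r in g[::2]: print(''.join('#' if v>200 else '+' if v>165 else '.' if v>110 else 'o' for v in r))
w=snap('wrist','w9')
E
```

```text
t 21.4833 tcp [0.4381 0.0866 0.1258] yaw -102.22 z [ 0.003 -0.001 -1.   ] F [-0.1 -0.1 -1.5] gap 0.0336
0.014 ((390.810302734375, 327.74359130859375), (95.53787231445312, 149.59353637695312), 6.089991569519043)
0.004 ((343.5849914550781, 372.0556640625), (0.0, 0.0), 0.0)
.............oooo.............o..ooo..oo.o....ooo..ooooooooooooooooooo
oo.o..........oo......oo.o.o.oo..o....oo....o..ooooooooooooo.ooooooooo
.ooo..o....o.o...o....ooo.ooo.ooo.o......................+.++.oooooooo
........o.o.o........oo.............+++++++++++++++++++++++++..ooooooo
..............++++++++++++++++++++++++++++++++++++++++++++++++.ooooooo
oooo........++++++++++++++++++++++++++++++++++++++++++++++++++.ooooooo
.oooo.......++++++++++++++++++++++++++++++++++++++++++++++++++.ooooooo
.o.o...o.....+++++++++++++++++++++++++++++++++++++++++++++++++.ooooooo
o...o........+++++++++++++++++++++++++++++++++++++++++++++++++.ooooooo
.ooo.o.......+++++++++++++++++++++++++++++++++++++++++++++++++.ooooooo
..o.o..oo....++++++++++++++..+++++++++++++++++++++++++++++++++.ooooooo
........o....++++++.......ooo.+++++++++++++++++
[... 317 characters left out ...]
o....++++..oo.......++++++++++++++++++++++++++++++++++.oooooo
oooo.ooooo....+++++++++++++++++++++++++++++++++++++++++++++++++.oooooo
oooooooooo....++++++++++++++++++++#++++++++++++++++++++++.......oooooo
oo.ooooooo....++++++++++++++++++++.+..................oooooooooooooooo
ooooooooooo...............o..oooooooooooooo.oooooooooooooooooooooooooo
oooooooooooooooooooooooooooooooooooooooooooooooooooooooooooooooooooooo
oooooooooooooooooooooooooooooooooooooooooooooooooooooooooooooooooooooo
oooooooooooooooooooooooooooooooooooooooooooooooooooooooooooooooooooooo
oooooooooooooooooooooooooooooooooooooooooooooooooooooooooooooooooooooo
oo..oooooooooooooooooooooooooooooooooooooooooooooooooooooooooooooooooo
```

>>> servo_tool(targets=[[[-0.19, 0.85, 0], [0, 0, 0.26], -1], [[-0.19, 0.85, 0], [0, 0, 0.26], -1], [[-0.19, 0.85, 0], [0, 0, 0.26], -1], [[-0.19, 0.85, 0], [0, 0, 0.26], -1], [[-0.19, 0.85, 0], [0, 0, 0.26], -1], [[-0.19, 0.85, 0], [0, 0, 0.26], -1], [[-0.19, 0.85, 0], [0, 0, 0.26], -1], [[-0.19, 0.85, 0], [0, 0, 0.26], -1], [[-0.19, 0.85, 0], [0, 0, 0.26], -1], [[-0.15, 0.5, 0], [0, 0, 0.2], -1], [[0, 0, 0], [0, 0, 0], -1]])

```text
time: 22.5
eef_pos: [0.3917, 0.2961, 0.1253]
ee_rot: [-0.001, 0.744, -0.668, 0.003]
ft_force: [-0.2, -0.1, 0.2]
finger_gap: 0.034
```

```bash
python3 - <<'E'
from tool import *
st(); w=snap('wrist','w10'); t=snap('top')
for p in (w,t): print([(n,np.round(atz(p,a['xy'],z),3),round(a['confidence'],2)) for n,z in (('tray',0),('grey_adapter',.004)) for a in arm.pinpoint(p,n)[:1]])
E
```

```text
t 22.5 tcp [0.3917 0.2961 0.1253] yaw -83.77 z [ 0.006 -0.003 -1.   ] F [-0.2 -0.1  0.2] gap 0.034
[('tray', array([0.386, 0.334, 0.   ]), 0.56), ('grey_adapter', array([0.373, 0.372, 0.004]), 0.86)]
[('tray', array([0.383, 0.335, 0.   ]), 0.72)]
```

View pics/w10.png

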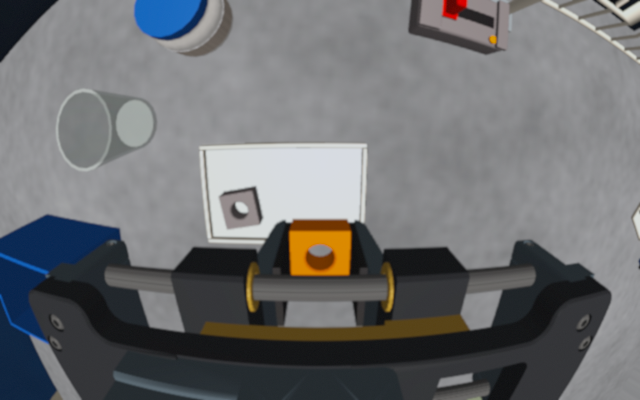

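```bash
python3 - <<'E'
from tool import *
w=snap('wrist'); 
A,B,C=[atz(w,u,.014)[:2] for u in ((201,147),(367,144),(208,242))]
print(A,B,C,np.linalg.norm(A-B),np.linalg.norm(A-C),np.degrees(np.arctan2(*(A-B)[::-1])),'centre',(B+C)/2)
y=(A-B)/np.linalg.norm(A-B); x=np.array([y[1],-y[0]]); c=A-y*.08-x*.05; print('c2',c)
g=atz(w,(240,203),.024)[:2]; print('grey local',(g-c)@x,(g-c)@y)
T=c-y*.030; print('target',T, st()['eef_pos'][:2]-T)
E
```

```text
[0.43025302 0.41173378] [0.44695088 0.25592497] [0.33252817 0.40417123] 0.15670100283912208 0.09801703538932335 96.11697757415983 centre [0.38973952 0.3300481 ]
c2 [0.3890624  0.32686133]
grey local -0.0028793938069462065 0.041458440925211004
t 22.85 tcp [0.3919 0.2936 0.1254] yaw -84.01 z [ 0.006 -0.004 -1.   ] F [-0.1  0.8 -0.5] gap 0.0339
target [0.39225916 0.29703214] [-0.00037183 -0.00345104]
```

>>> servo_tool(targets=[[[0, 0.16, -0.5], [0, 0, 0], -1], [[0, 0, -0.9], [0, 0, 0], -1], [[0, 0, -0.9], [0, 0, 0], -1], [[0, 0, -0.9], [0, 0, 0], -1], [[0, 0, -0.6], [0, 0, 0], -1], [[0, 0, -0.2], [0, 0, 0], -1]])

```text
time: 23.35
eef_pos: [0.3958, 0.2956, 0.0254]
ee_rot: [-0.006, 0.741, -0.672, 0.005]
ft_force: [-0.1, 0.0, -0.3]
finger_gap: 0.034
```

```bash
python3 - <<'E'
from tool import *
st()
E
```

```text
t 23.35 tcp [0.3958 0.2956 0.0254] yaw -84.4 z [ 0.015  0.002 -1.   ] F [-0.1  0.  -0.3] gap 0.034
```

>>> servo_tool(targets=[[[-0.15, 0.1, -0.25], [-0.02, 0.12, 0], -1], [[-0.02, 0, -0.2], [0, 0, 0], -1], [[0, 0, -0.08], [0, 0, 0], -1]])

```text
time: 23.6
eef_pos: [0.3916, 0.2973, 0.012]
ee_rot: [0.001, 0.74, -0.672, -0.0]
ft_force: [-5.3, -4.1, 24.8]
finger_gap: 0.034
```

```bash
python3 - <<'E'
from tool import *
st()
E
```

```text
t 23.6 tcp [0.3916 0.2973 0.012 ] yaw -84.51 z [-0.002 -0.002 -1.   ] F [-5.3 -4.1 24.8] gap 0.034
```

>>> servo_tool(targets=[[[0, 0, 0.03], [0, 0, 0], -0.2], [[0, 0, 0], [0, 0, 0], 0], [[0, 0, 0], [0, 0, 0], 0], [[0, 0, 0], [0, 0, 0], 0]])

```text
time: 23.93
eef_pos: [0.3936, 0.2986, 0.0151]
ee_rot: [-0.001, 0.74, -0.672, 0.0]
ft_force: [0.1, 0.2, 0.4]
finger_gap: 0.0456
```

>>> servo_tool(targets=[[[0, 0, 0.4], [0, 0, 0], 0], [[0, 0, 0.7], [0, 0, 0], 0], [[0, 0, 0.9], [0, 0, 0], 0], [[0, 0, 0.9], [0, 0, 0], 0], [[0, 0, 0.9], [0, 0, 0], 0], [[0, 0, 0.9], [0, 0, 0], 0], [[0, 0, 0], [0, 0, 0], 0]])

```text
time: 24.52
eef_pos: [0.3928, 0.2982, 0.142]
ee_rot: [-0.002, 0.74, -0.672, 0.001]
ft_force: [-0.1, 0.5, 0.5]
finger_gap: 0.0455
```

```bash
python3 - <<'E'
from tool import *
st(); orange(z=.024); 
w=snap('wrist'); h=cv2.cvtColor(w['img'],cv2.COLOR_BGR2HSV); m=cv2.inRange(h,(0,170,100),(5,255,255))|cv2.inRange(h,(175,170,100),(180,255,255))
for k in cv2.findContours(m,cv2.RETR_EXTERNAL,cv2.CHAIN_APPROX_NONE)[0]:
    if cv2.contourArea(k)>30: print('red',k[:,0].min(0),k[:,0].max(0),atz(w,k[:,0].mean(0),.06))
print([(np.round(atz(w,a['xy'],z),3),round(a['confidence'],2)) for n,z in (('reset_tab',.068),('adapter',.004),('grey_adapter',.004)) for a in arm.pinpoint(w,n)[:1]])
E
```

```text
t 24.5167 tcp [0.3928 0.2982 0.142 ] yaw -84.5 z [ 0.004  0.002 -1.   ] F [-0.1  0.5  0.5] gap 0.0455
[404 267] [413 310] ((293.5691223144531, 188.1204833984375), (58.90715789794922, 9.862536430358887), 8.927458763122559)
[226 267] [235 310] ((274.22265625, 390.2537536621094), (58.98857498168945, 9.663997650146484), 1.8342046737670898)
[305 179] [337 213] ((392.02130126953125, 298.1421203613281), (34.11973571777344, 31.084911346435547), 5.45247745513916)
red [437   0] [458  20] [0.57701103 0.20803708 0.06      ]
[(array([0.391, 0.297, 0.004]), 0.83), (array([0.373, 0.369, 0.004]), 0.94)]
```

>>> servo_tool(targets=[[[0.85, -0.35, 0], [0, 0, 0], -1], [[0.85, -0.35, 0], [0, 0, 0], -1], [[0.85, -0.35, 0.1], [0, 0, 0], -1], [[0.85, -0.35, 0.1], [0, 0, 0], -1], [[0, 0, 0], [0, 0, 0], -1]])

```text
time: 25.18
eef_pos: [0.4729, 0.2577, 0.1342]
ee_rot: [0.011, 0.741, -0.671, -0.003]
ft_force: [0.5, -0.5, 1.0]
finger_gap: 0.0154
```

```bash
python3 - <<'E'
from tool import *
st()
for n in('wrist','top'):
    w=snap(n); h=cv2.cvtColor(w['img'],cv2.COLOR_BGR2HSV); m=cv2.inRange(h,(0,150,90),(6,255,255))|cv2.inRange(h,(174,150,90),(180,255,255))
    for k in cv2.findContours(m,cv2.RETR_EXTERNAL,cv2.CHAIN_APPROX_NONE)[0]:
        if cv2.contourArea(k)>5:
            W=np.array([atz(w,q[0],.068)[:2] for q in k]); print('red',k[:,0].min(0),k[:,0].max(0),W.min(0),W.max(0))
    print([(np.round(a['xy']),np.round(atz(w,a['xy'],.068),4),round(a['confidence'],2)) for a in arm.pinpoint(w,'reset_tab')[:2]])
E
```

```text
t 25.1833 tcp [0.4729 0.2577 0.1342] yaw -84.27 z [-0.019 -0.012 -1.   ] F [ 0.5 -0.5  1. ] gap 0.0154
red [388  68] [411  93] [0.57218297 0.19812582] [0.5929552  0.21604798]
red [543   3] [550   8] [0.68575362 0.06386142] [0.69224544 0.07318901]
[(array([408.,  79.]), array([0.5843, 0.2011, 0.068 ]), 0.62), (array([273., 257.]), array([0.4266, 0.2937, 0.068 ]), 0.48)]
red [484 195] [493 203] [ 0.56663114 -0.57562411] [ 0.59086708 -0.54853831]
red [232 191] [237 197] [0.57313909 0.18855358] [0.59133136 0.20401647]
[(array([232., 193.]), array([0.5842, 0.2044, 0.068 ]), 0.62), (array([436., 167.]), array([ 0.6742, -0.4081,  0.068 ]), 0.56)]
```

>>> servo_tool(targets=[[[0.34, 0.06, 0], [0.1, -0.16, 0.95], -1], [[0.34, 0.06, 0], [0, 0, 0.95], -1], [[0.34, 0.06, 0], [0, 0, 0.95], -1], [[0.34, 0.06, 0], [0, 0, 0.95], -1], [[0.34, 0.06, 0], [0, 0, 0.95], -1], [[0.34, 0.06, 0], [0, 0, 0.95], -1], [[0.34, 0.06, 0], [0, 0, 0.95], -1], [[0.34, 0.06, 0], [0, 0, 0.95], -1], [[0.34, 0.06, 0], [0, 0, 0.95], -1], [[0.34, 0.06, 0], [0, 0, 0.95], -1], [[0.34, 0.06, 0], [0, 0, 0.95], -1], [[0.34, 0.06, 0], [0, 0, 0.95], -1], [[0.3, 0, 0], [0, 0, 0.6], -1], [[0, 0, 0], [0, 0, 0], -1]])

```text
time: 26.55
eef_pos: [0.5633, 0.2842, 0.13]
ee_rot: [0.008, 0.999, 0.031, -0.004]
ft_force: [-0.5, -0.4, 0.4]
finger_gap: 0.0004
```

```bash
python3 - <<'E'
from tool import *
st()
E
```

```text
t 26.55 tcp [0.5633 0.2842 0.13  ] yaw 3.57 z [-0.007 -0.016 -1.   ] F [-0.5 -0.4  0.4] gap 0.0004
```

>>> servo_tool(targets=[[[0.75, -0.5, -0.2], [0.13, -0.06, -0.5], -1], [[0, -0.5, -0.8], [0, 0, 0], -1], [[0, 0, -0.9], [0, 0, 0], -1], [[0, 0, -0.8], [0, 0, 0], -1], [[0, 0, -0.2], [0, 0, 0], -1]])

```text
time: 26.97
eef_pos: [0.5781, 0.2619, 0.0573]
ee_rot: [-0.002, 1.0, -0.003, 0.001]
ft_force: [-0.4, -0.0, -0.8]
finger_gap: 0.0008
```

```bash
python3 - <<'E'
from tool import *
st()
E
```

```text
t 26.9667 tcp [0.5781 0.2619 0.0573] yaw -0.32 z [ 0.001  0.003 -1.   ] F [-0.4 -0.  -0.8] gap 0.0008
```

>>> servo_tool(targets=[[[0.2, -0.4, -0.18], [0, 0, 0], -1], [[0, -0.5, 0], [0, 0, 0], -1], [[0, -0.4, 0], [0, 0, 0], -1], [[0, -0.3, 0], [0, 0, 0], -1]])

```text
time: 27.3
eef_pos: [0.581, 0.2216, 0.0525]
ee_rot: [-0.002, 1.0, -0.003, -0.0]
ft_force: [-0.1, 7.0, -4.3]
finger_gap: 0.0002
```

```bash
python3 - <<'E'
from tool import *
st()
E
```

```text
t 27.3 tcp [0.581  0.2216 0.0525] yaw -0.29 z [-0.001  0.004 -1.   ] F [-0.1  7.  -4.3] gap 0.0002
```

>>> servo_tool(targets=[[[0, -0.4, 0], [0, 0, 0], -1], [[0, -0.35, 0], [0, 0, 0], -1], [[0, -0.2, 0], [0, 0, 0], -1]])

```text
time: 27.55
eef_pos: [0.5809, 0.2019, 0.0534]
ee_rot: [-0.01, 1.0, -0.007, 0.0]
ft_force: [-0.4, 10.4, -8.7]
finger_gap: 0.0001
```

```bash
python3 - <<'E'
from tool import *
st()
E
```

```text
t 27.55 tcp [0.5809 0.2019 0.0534] yaw -0.8 z [ 0.001  0.02  -1.   ] F [-0.4 10.4 -8.7] gap 0.0001
```

>>> servo_tool(targets=[[[0, -0.25, 0], [0, 0, 0], -1], [[0, -0.22, 0], [0, 0, 0], -1]])

```text
time: 27.72
eef_pos: [0.5811, 0.1993, 0.0539]
ee_rot: [-0.021, 1.0, -0.012, 0.001]
ft_force: [-0.6, 24.2, -10.5]
finger_gap: 0.0005
```

```bash
python3 - <<'E'
from tool import *
st()
E
```

```text
t 27.7167 tcp [0.5811 0.1993 0.0539] yaw -1.41 z [ 0.003  0.042 -0.999] F [ -0.6  24.2 -10.5] gap 0.0005
```

>>> servo_tool(targets=[[[0, -0.22, 0], [0.15, 0, 0], -1], [[0, -0.25, 0], [0.1, 0, 0], -1]])

```text
time: 27.88
eef_pos: [0.5813, 0.1999, 0.055]
ee_rot: [-0.049, 0.999, -0.017, 0.002]
ft_force: [-0.9, 25.0, -11.1]
finger_gap: 0.0005
```

```bash
cat >> tool.py <<'E'
def red():
  for n in('scene','top'):
    w=snap(n); h=cv2.cvtColor(w['img'],cv2.COLOR_BGR2HSV); m=cv2.inRange(h,(0,150,90),(6,255,255))|cv2.inRange(h,(174,150,90),(180,255,255))
    for k in cv2.findContours(m,cv2.RETR_EXTERNAL,cv2.CHAIN_APPROX_NONE)[0]:
        W=np.array([atz(w,q[0],.06)[:2] for q in k]); c=W.mean(0)
        if abs(c[0]-.58)<.05 and abs(c[1]-.19)<.06: print(n,cv2.contourArea(k),k[:,0].min(0),k[:,0].max(0),c)
E
python3 - <<'E'
from tool import *
st();red()
# baseline
for n in('scene','top'):
    w=arm.snapshot(n); w['fish']=False; im=cv2.imread(f'pics/{n}0.png'); h=cv2.cvtColor(im,cv2.COLOR_BGR2HSV); m=cv2.inRange(h,(0,150,90),(6,255,255))|cv2.inRange(h,(174,150,90),(180,255,255))
    for k in cv2.findContours(m,cv2.RETR_EXTERNAL,cv2.CHAIN_APPROX_NONE)[0]:
        c=np.mean([atz(w,q[0],.06)[:2] for q in k],0)
        if abs(c[0]-.58)<.05 and abs(c[1]-.19)<.06: print('base',n,cv2.contourArea(k),k[:,0].min(0),k[:,0].max(0),c)
E
```

```text
t 27.8833 tcp [0.5813 0.1999 0.055 ] yaw -1.92 z [ 0.006  0.098 -0.995] F [ -0.9  25.  -11.1] gap 0.0005
base scene 16.5 [372 242] [378 250] [0.59236677 0.20672976]
base top 28.0 [232 190] [237 197] [0.58445769 0.19757063]
```

>>> servo_tool(targets=[[[0, -0.15, 0], [-0.5, 0, 0.2], -1], [[0, -0.2, 0], [-0.4, 0, 0.1], -1], [[0, -0.25, -0.02], [-0.1, 0, 0], -1], [[0, -0.28, -0.02], [-0.1, 0, 0], -1]])

```text
time: 28.42
eef_pos: [0.581, 0.199, 0.0547]
ee_rot: [-0.002, 1.0, -0.006, 0.004]
ft_force: [-2.9, 24.7, -6.2]
finger_gap: 0.0008
```

```bash
python3 - <<'E'
from tool import *
st();red(); w=snap('wrist','w11'); s=snap('scene'); cv2.imwrite('pics/s11.png',s['img'])
h=cv2.cvtColor(s['img'],cv2.COLOR_BGR2HSV); m=cv2.inRange(h,(0,120,60),(8,255,255))|cv2.inRange(h,(172,120,60),(180,255,255)); ys,xs=np.nonzero(m[225:265,355:395]); print(xs+355,ys+225)
E
```

```text
t 28.4167 tcp [0.581  0.199  0.0547] yaw -0.69 z [ 0.008  0.003 -1.   ] F [-2.9 24.7 -6.2] gap 0.0008
top 6.5 [242 191] [246 197] [0.58534121 0.16839456]
[] []
```

>>> servo_tool(targets=[[[0, 0.4, 0], [0, 0, 0], -1], [[0, 0.5, 0], [0, 0, 0], -1], [[0, 0.6, 0], [0, 0, 0], -1], [[0, 0.8, 0], [0, 0, 0], -1], [[0, 0.5, 0.6], [0, 0, 0], -1], [[0, 0, 0.9], [0, 0, 0], -1], [[0, 0, 0.9], [0, 0, 0], -1], [[0, 0, 0.9], [0, 0, 0], -1], [[-0.5, 0.5, 0.8], [0, 0, 0], -1], [[-0.5, 0.5, 0.5], [0, 0, 0], -1], [[0, 0, 0], [0, 0, 0], -1], [[0, 0, 0], [0, 0, 0], -1]])

```text
time: 29.62
eef_pos: [0.5584, 0.2996, 0.1845]
ee_rot: [-0.007, 1.0, -0.01, 0.012]
ft_force: [-0.2, -1.0, 0.1]
finger_gap: 0.0003
```

```bash
python3 - <<'E'
from tool import *
st();red();orange('top',.024)
t=snap('top')
print([(n,np.round(atz(t,a['xy'],z),3),round(a['confidence'],2)) for n,z in (('adapter',.004),('grey_adapter',.004),('hook',.055),('hook_rest',0),('amber_bottle',0),('white_bottle',0),('cap_jar',0),('beaker',0),('vial_rack',0)) for a in arm.pinpoint(t,n)[:1]])
h=cv2.cvtColor(t['img'],cv2.COLOR_BGR2HSV)
m=cv2.inRange(h,(100,150,60),(125,255,255)); m[:,:350]=0; m[:,430:]=0; m[:200]=0; m[300:]=0; ys,xs=np.nonzero(m); W=np.array([atz(t,(x,y),.06)[:2] for x,y in zip(xs,ys)]); print(len(xs),W.mean(0),cv2.minAreaRect((W*1000).astype(np.float32)))
t0=cv2.imread('pics/top0.png'); a=cv2.GaussianBlur(cv2.absdiff(t0,t['img']).max(2),(3,3),0)[195:290,350:430]; print((a>60).sum())
E
```

```text
t 29.6167 tcp [0.5584 0.2996 0.1845] yaw -1.16 z [ 0.024  0.015 -1.   ] F [-0.2 -1.   0.1] gap 0.0003
scene 15.5 [372 242] [378 250] [0.59225364 0.20664146]
top 25.0 [232 191] [237 197] [0.58445979 0.19740343]
[482 232] [498 245] ((459.6452941894531, -574.3906860351562), (53.615257263183594, 26.130163192749023), 51.300785064697266)
[('hook', array([ 0.449, -0.263,  0.055]), 0.77), ('hook_rest', array([ 0.444, -0.271,  0.   ]), 0.73), ('white_bottle', array([ 0.559, -0.545,  0.   ]), 0.84), ('cap_jar', array([ 0.684, -0.428,  0.   ]), 0.58), ('beaker', array([0.445, 0.499, 0.   ]), 0.92), ('vial_rack', array([ 0.686, -0.424,  0.   ]), 0.92)]
218 [ 0.40894191 -0.24388194] ((410.3996887207031, -245.14764404296875), (15.442317008972168, 140.27552795410156), 56.510807037353516)
0
```

```bash
python3 - <<'E'
from tool import *
orange('scene',.024); p=snap('scene'); print([(n,np.round(atz(p,a['xy'],.004),3),round(a['confidence'],2)) for n in ('adapter','grey_adapter') for a in arm.pinpoint(p,n)[:1]])
print(arm.finish_job())
E
```

```text
[428 224] [439 234] ((392.57672119140625, 299.93865966796875), (36.05363845825195, 30.861114501953125), 2.97895884513855)
[('adapter', array([0.383, 0.302, 0.004]), 0.59), ('grey_adapter', array([0.374, 0.368, 0.004]), 0.71)]
the job is handed in; nothing more can be done
None
```

The job is done and handed in at about 30 s of the 64 s allowed; the system gives no verdict.

I drew the orange adapter out by its bore with the hook, and no contact showed in the wrist force readings. I then laid the hook back in its rest, stood the adapter in the free half of the tray, and pushed the red slide until it stopped before letting it go.

Last checks:
- **Adapter:** in the scene camera it stands at about (0.392, 0.299) m. By my measurement that is about 30 mm from the tray centre along its length and well inside the walls. Its outline is square, so it is upright. The top camera could not see it because the arm was in the way.
- **Hook:** the top view around the rest showed no clear change from the first picture.
- **Slide:** at the end of the push the force held at 25 N and the tool stopped advancing. The spring gives only about 12 N there, so it was on its stop. Partly hidden, the red tab appeared to have moved 25–29 mm. Afterwards both cameras saw it back at its starting pixels.
- **Bystanders and grey adapter:** the grey adapter stayed in place. The white bottle, beaker and vial rack read within about 15 mm of their first positions, which is about the detector's noise.
- **Not confirmed:** the last detection for the cap jar landed on the vial rack, and the amber bottle was not found by name. Only an orange-coloured patch at its old place was seen. I never moved near either of them low down.

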